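# Open the tin bin to the line and load a tin

### The arm

A 7-joint arm with a two-finger parallel gripper is mounted at the origin on the work surface. World frame = base frame: x ahead of the robot, y to its left, z up, the work surface at z = 0. Lengths are in m, angles in rad, forces in N, time in s.
With the tool pointing down it reaches from about 0.4 to 0.85 m from the base axis. Payload 10.4 kg.
Tool frame: the origin (TCP) lies midway between the tips of the shut fingers; the grasp point (between the pads) lies 19 mm behind it (manip.hold_point_z is the distance from the TCP to the grasp point, in m); z points along the fingers, y is the line along which they close (so a half turn about z gives the same grasp; the last joint's range is limited). The gripper opens to 85 mm and grips with 20 to 120 N. Pads are 22 mm wide; open, the fingers measure 114 mm over their backs; the gripper's body (76 mm by 85 mm) begins 54 mm behind the grasp point. The pads swing forward as they close: fully open they stand 13 mm farther back than shut.
Start: joints at [-1.314, 0.332, -0.065, 1.46, 0.022, 1.35, -0.088], TCP at [0.173, 0.601, 0.231] pointing down, gripper open.
Joint ranges: [-2.6, 2.6], [-0.5, 2.12], [-1.47, 1.34], [0.16, 2.42], [-1.27, 4.41], [0.06, 2.06], [-2.6, 2.6]. Speed limits (rad/s): [2.22, 2.22, 2.79, 2.79, 3.14, 3.14, 3.14].

### API

Orientations are given as a unit quaternion [x, y, z, w].
In Python, from workcell import manip, eyes, job gives the robot as it stands.
- The arm moves only by the shell command python3 -m crank 'ROWS' [FORCE]. ROWS is JSON, a list that holds one entry, the list of rows, each a list of 7 numbers: the finger opening in cm, from 0 to 8.54, then the shift along the world's x, y, z in cm, then the turn, a rotation vector about the world's x, y, z in degrees. In form: [[[hand, x, y, z, ax, ay, az], ...]]. A call has 1 to 20 rows; each row shifts and turns the commanded pose from where the row before left it; what a row does not reach is not made up. A row lasts 1/8 s, in which the tool goes at most 62.5 mm and 10.7 degrees, less where a joint would pass 70% of its speed; a pose out of reach is approached as far as the arm can. A call with a gripper value outside its range is refused whole. The fingers move at their own pace and stop on an object; FORCE is the grip in N (left out, the last holds). Time passes only in rows, so rows that do not move let the fingers close. It gives the time, the measured TCP pose, the force, the opening and the grip force at its end, in the units of the state.
- manip.get_obs(): the state, without advancing time (a new reading comes with each control period).
- eyes.camera(name): name is "side" or "top" or "wrist"; returns (picture, depth): 480x640x3 uint8, red, green, blue; 480x640 float32, m along the optical axis (not along the pixel's ray), 0 where there is no reading.
- eyes.camera_params(name): a dict with "fx", "fy", "cx", "cy" (pixels), "world_from_camera" (4x4, takes a point from camera to world coordinates); the wrist camera has in their place "hand_eye" (4x4, takes a point from camera to tool coordinates, whose origin is the TCP and whose axes are the flange's). Camera axes: x right, y down, z forward; pixel columns grow to the right and rows downward; lengths in m; the calibration is good to about 2 mm. The wrist camera is an equidistant fisheye: a pixel r from the principal point sees the ray r / f radians off the axis. A picture is of the moment at which its call begins: read the wrist's pose just before it. camera_params takes no time and is no camera call.
- job.hand_in(): hands the job in; it is judged then, once.
The state is a dict: "clock": time; "joint_pos": joint angles; "joint_velocities": joint speeds; "tau": joint torques, N m; "position": TCP position; "ee_rot": TCP orientation; "ft_force": force on the tool from outside, world axes, zero at the start; "torque": the same for the moment, N m; "grip_width": opening from 0.0 (shut) to 1.0 (fully open); "grasp_force": force on a finger pad.
Only numpy, scipy, OpenCV 4.12 (cv2) and the standard library are available. Lean on these libraries where they do the work, as an engineer would, in place of code of your own. Each camera call takes 0.05 s, during which the arm holds its last target. There are 200 camera calls.

### The job

Gently press on the bin's blue cover and slide it open until its white edge meets the red line, not running on past it, and let go; nothing stops the cover there and hard pressing would crack it. Then stand the green tin upright in the opened bay, setting it down rather than dropping it, with the cover left on the line and everything else left alone.

Things in the scene. Friction and masses are not known exactly. Their poses are not given: they have to be found in the camera images.
- bin: Fixed plywood bin, 250 (its x) x 180 (y) x 72 mm high, origin at the centre of its underside; +x is the way the cover opens. End wall 10 mm thick at the -x end, top at z 72. Lips along both long sides, tops at z 72, overlap the cover and leave 148 mm free between them. The bay below runs from x -115 to -15 mm; the rest is a solid deck (top z 58) over which the cover slides.
- cover_edge (a point): Middle of the cover's opening edge (white strip at its -x end), on the cover's top surface, 65 mm above the bin's underside; axes as the bin's. At the start at most 6 mm from the end wall, so no finger fits into the gap.
- cover: The blue plastic cover, 120 x 160 x 6 mm, origin at the centre of its underside, axes as the bin's. Flat, on stiff felt runners (sinks about 1 mm per 20 N); slides only along the bin's x, with about 6 N dry friction plus 12 N per m/s, and stays where it is left. It can run 30 mm past the line. It cracks if loaded with more than 16 N.
- cover_patch (a point): Centre of the flat black rubber patch (50 x 60 mm, no step to catch on) on the cover's top surface, 60 mm in +x from cover_edge: the place to press. There is no handle; a fingertip pressed down drags the cover by friction (coefficient roughly 1).
- line (a point): Middle of the red line, 4 mm wide, marked across both lips and down both outer sides, along the bin's y, 90 mm from the end wall's inner face. The point lies midway between the lips at the height of the cover's top; axes as the bin's. The edge is on the line when cover_edge has the same bin x as this point.
- bay_floor (a point): Centre of the floor of the part of the bay that is uncovered when the edge is on the line (90 mm along x, 148 mm along y), on the floor, 6 mm above the bin's underside; axes as the bin's.
- tin_center (a point): Centre (half-way up) of the green-banded tin, an upright can 54 mm in diameter and 76 mm high, about 0.15 to 0.31 kg, standing on the table; z is its axis.
- tin_red: Red-banded tin, same size, origin at the centre of its underside; leave alone.
- tin_yellow: Yellow-banded tin, same size, origin at the centre of its underside; leave alone.
- sauce_jar: Jar, 72 mm in diameter, 110 mm high, origin under its centre; leave alone.
- oil_bottle: Bottle, 68 mm in diameter, 210 mm high, origin under its centre; leave alone.
- pasta_box: Yellow packet 60 x 150 x 35 mm lying flat, origin under its centre; leave alone.
- tea_box: Green box 75 x 120 x 70 mm, origin under its centre; leave alone.
- marker: Black marker pen, 14 mm thick, about 120 mm long, lying on the table; leave alone.

How it is judged:
By the outcome, as a careful person would: the job done as asked, in the order asked, and still so for the second after the job is handed in, with the robot touching nothing.
It also fails if it takes over 72 s, if anything falls off the work surface, if the arm or the gripper's body presses on something with over 40 N, if the wrist force passes 120 N, or if a joint passes its speed limit or range.

## Working session

There is one attempt and no reset: what is moved stays moved. The work goes in short steps, Python scripts to look and compute and a shell command to move; the robot and the scene stay as the last step left them, time stands still between calls to the robot, and variables do not carry over. Pictures are saved under pics/ and viewed, at most 10 in all, crops included, and the job is handed in when it is done.

```bash
mkdir -p pics; ls; cat > h.py <<'E'
import numpy as np, cv2
from workcell import manip, eyes, job
def snap(n,f):
    p,d=eyes.camera(n); cv2.imwrite(f'pics/{f}.png',p[:,:,::-1]); np.savez(f'{f}.npz',p=p,d=d); return p,d
def ray(n,u,v):
    c=eyes.camera_params(n);T=np.array(c['world_from_camera'])
    d=T[:3,:3]@np.array([(u-c['cx'])/c['fx'],(v-c['cy'])/c['fy'],1.]); return T[:3,3],d
def onz(n,u,v,z):
    o,d=ray(n,u,v); return o+d*(z-o[2])/d[2]
E
python3 - <<'E'
from h import *
snap('top','top0');snap('side','side0')
o=manip.get_obs();print(o['clock'],o['position'],o['ee_rot'],o['grip_width'],o['ft_force'],manip.hold_point_z)
for n in('top','side'):print(np.round(eyes.camera_params(n)['world_from_camera'],3))
E
```

```text
pics
0.1 [0.17248684 0.60039405 0.23061158] [ 1.39428555e-01  9.90231938e-01 -6.16751503e-04 -8.25329164e-05] 0.9979805580974197 [-0.18357646 -0.39433801 -0.59584604] 0.0187
[[ 0.027 -0.983  0.184  0.351]
 [-1.    -0.027  0.005  0.018]
 [-0.    -0.184 -0.983  1.287]
 [ 0.     0.     0.     1.   ]]
[[ 0.944 -0.197  0.266  0.281]
 [-0.331 -0.564  0.756 -0.811]
 [ 0.001 -0.802 -0.598  0.731]
 [ 0.     0.     0.     1.   ]]
```

View pics/top0.png

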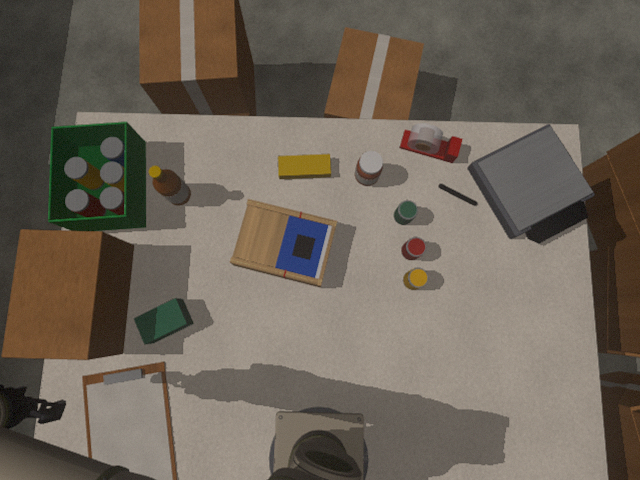

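View pics/side0.png

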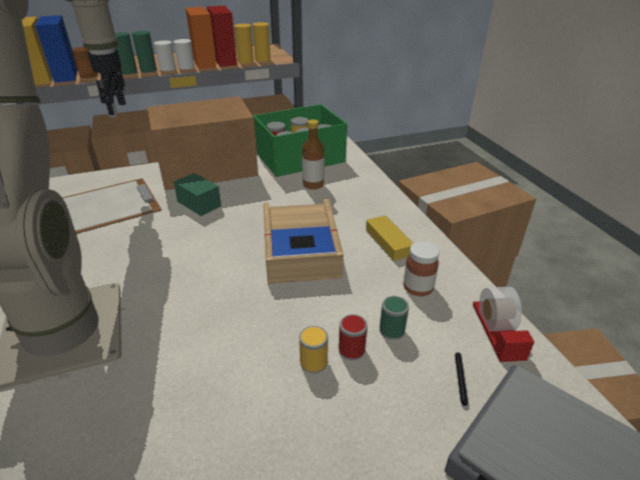

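The top view shows the bin at about (285,243): white edge at (325,250), patch at (304,247), red line marks at (300,216) and (283,272). The cover opens to the left (world +y). The green tin is at (405,211), red at (414,247), yellow at (416,278). The side view agrees.

```bash
cat > m.py <<'E'
from h import *
import sys
f=sys.argv[1] if len(sys.argv)>1 else None
def binmeas(p):
    h=cv2.cvtColor(p,cv2.COLOR_RGB2HSV); H,S,V=[h[...,i].astype(int) for i in range(3)]
    roi=np.zeros(H.shape,bool); roi[195:290,225:345]=1
    def pts(m,z):
        v,u=np.nonzero(m&roi); return np.array([onz('top',a,b,z)[:2] for a,b in zip(u,v)]),np.c_[u,v]
    out={}
    blue,_=pts((H>105)&(H<130)&(S>120)&(V>50),.065)
    blk,bu=pts((V<45),.065)
    red,ru=pts(((H<6)|(H>172))&(S>110)&(V>60),.072)
    wh,wu=pts((S<60)&(V>125),.065)
    return blue,blk,red,ru,wh,wu
if __name__=='__main__':
    p=np.load('top0.npz')['p'];d=np.load('top0.npz')['d']
    blue,blk,red,ru,wh,wu=binmeas(p)
    print('blue',len(blue),cv2.minAreaRect(blue.astype(np.float32)*1000))
    print('blk',len(blk),blk.mean(0),cv2.minAreaRect(blk.astype(np.float32)*1000))
    print('red',[(tuple(a),b.round(4).tolist()) for a,b in zip(ru,red)])
    print('wh',len(wh),wh.mean(0),cv2.minAreaRect(wh.astype(np.float32)*1000),wu.min(0),wu.max(0))
    h=cv2.cvtColor(p,cv2.COLOR_RGB2HSV).astype(int)
    for nm,(x0,x1,y0,y1) in dict(g=(385,425,192,230),r=(400,430,233,262),y=(400,432,263,295)).items():
        s=h[y0:y1,x0:x1]; dd=d[y0:y1,x0:x1]
        # top surface by depth: height ~76mm
        v,u=np.mgrid[y0:y1,x0:x1]; P=[]
        for a,b,z in zip(u.ravel(),v.ravel(),dd.ravel()):
            o,r=ray('top',a,b); q=o+r*z
            if z>0 and q[2]>.068: P.append(q)
        P=np.array(P); print(nm,len(P),P.mean(0),np.ptp(P,0),cv2.minEnclosingCircle(P[:,:2].astype(np.float32)))
E
python3 m.py
python3 - <<'E'
import cv2
p=cv2.imread('pics/top0.png')[190:295,220:430]
cv2.imwrite('pics/c0.png',cv2.resize(p,None,fx=3.8,fy=3.8,interpolation=cv2.INTER_CUBIC))
E
```

```text
Traceback (most recent call last):
  File "m.py", line 17, in <module>
    blue,blk,red,ru,wh,wu=binmeas(p)
                          ~~~~~~~^^^
  File "m.py", line 13, in binmeas
    wh,wu=pts((S<60)&(V>125),.065)
          ~~~^^^^^^^^^^^^^^^^^^^^^
  File "m.py", line 8, in pts
    v,u=np.nonzero(m&roi); return np.array([onz('top',a,b,z)[:2] for a,b in zip(u,v)]),np.c_[u,v]
                                            ~~~^^^^^^^^^^^^^
  File "h.py", line 9, in onz
    o,d=ray(n,u,v); return o+d*(z-o[2])/d[2]
        ~~~^^^^^^^
  File "h.py", line 6, in ray
    c=eyes.camera_params(n);T=np.array(c['world_from_camera'])
ValueError: time passes only in moves, steps and waits
```

View pics/c0.png

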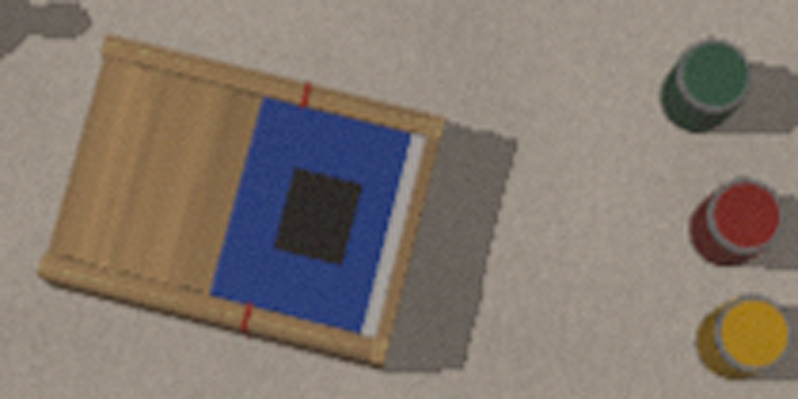

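The crop shows the cover with its white strip right of the blue, against the end wall. The red marks on the lips are at crop (306,95) and (247,318), and the patch at (318,216).

```bash
cat > h.py <<'E'
import numpy as np, cv2, functools
from workcell import manip, eyes, job
def snap(n,f):
    p,d=eyes.camera(n); cv2.imwrite(f'pics/{f}.png',p[:,:,::-1]); np.savez(f'{f}.npz',p=p,d=d); return p,d
@functools.lru_cache
def par(n): return eyes.camera_params(n)
def ray(n,u,v):
    c=par(n);T=np.array(c['world_from_camera'])
    d=T[:3,:3]@np.array([(u-c['cx'])/c['fx'],(v-c['cy'])/c['fy'],1.]); return T[:3,3],d
def onz(n,u,v,z):
    o,d=ray(n,u,v); return o+d*(z-o[2])/d[2]
E
sed -i "s/,\[(tuple(a),b.round(4).tolist()) for a,b in zip(ru,red)\])/,len(red),[(red[k].mean(0),k.sum()) for k in (ru[:,1]<240,ru[:,1]>240)])/; s/(S<60)&(V>125)/(S<50)\&(V>110)\&(np.arange(640)[None]>310)\&(np.arange(640)[None]<333)/" m.py
python3 m.py; python3 -c "
from h import *
p=np.load('top0.npz')['p'];print(cv2.cvtColor(p,cv2.COLOR_RGB2HSV)[250,315:345].tolist())"
```

```text
blue 1715 ((545.9341430664062, 59.36180877685547), (106.9358139038086, 144.48440551757812), 77.20817565917969)
blk 144 [0.54488215 0.05398142] ((544.391357421875, 54.87816619873047), (46.41325378417969, 56.65411376953125), 76.52641296386719)
red 15 [(array([0.62939255, 0.06623375]), np.int64(7)), (array([0.46884074, 0.1024764 ]), np.int64(8))]
wh 747 [0.60497092 0.00587998] ((560.3016967773438, 6.053478240966797), (256.07574462890625, 57.486976623535156), 1.5488388538360596) [311 195] [332 289]
g 314 [ 0.65145067 -0.22227332  0.07525349] [0.05292517 0.05452515 0.01308314] ((0.6522833108901978, -0.22286951541900635), 0.027836496010422707)
r 322 [ 0.5515782  -0.24333351  0.07560625] [0.05118529 0.05299316 0.01547818] ((0.5520271062850952, -0.2436636984348297), 0.02723265066742897)
y 335 [ 0.4693994  -0.24732507  0.07572656] [0.05293102 0.05271445 0.01443631] ((0.46952351927757263, -0.2480674833059311), 0.027510980144143105)
[[112, 158, 118], [112, 169, 116], [113, 155, 122], [113, 160, 115], [113, 157, 117], [113, 171, 115], [112, 159, 119], [140, 5, 144], [15, 13, 163], [11, 13, 161], [16, 28, 154], [17, 74, 137], [16, 116, 128], [16, 113, 129], [15, 110, 109], [14, 42, 104], [15, 34, 106], [16, 36, 107], [14, 31, 106], [11, 34, 105], [15, 35, 102], [13, 34, 105], [17, 35, 103], [15, 30, 102], [8, 30, 102], [16, 28, 100], [16, 36, 105], [16, 41, 106], [17, 34, 106], [14, 34, 112]]
```

Two estimates of the bin's axis agree at about 77.3°, from the red marks and from the cover rectangle. The patch is at (0.545, 0.054), the line at (0.549, 0.084), and the edge-to-line travel is about 90 mm; it must be 84–90. The tin tops come out at 75 mm, which fits. I'm moving over the patch now.

```bash
python3 -m crank '[[[0,2.3,-3.4,-0.3,0,0,-5.4],[0,2.3,-3.4,-0.3,0,0,-5.4],[0,2.3,-3.4,-0.3,0,0,-5.4],[0,2.3,-3.4,-0.3,0,0,-5.4],[0,2.3,-3.4,-0.3,0,0,-5.4],[0,2.3,-3.4,-0.3,0,0,-5.4],[0,2.3,-3.4,-0.3,0,0,-5.4],[0,2.3,-3.4,-0.3,0,0,-5.4],[0,2.3,-3.4,-0.3,0,0,-5.4],[0,2.3,-3.4,-0.3,0,0,-5.4],[0,2.3,-3.4,-0.3,0,0,-5.4],[0,2.3,-3.4,-0.3,0,0,-5.4],[0,2.3,-3.4,-0.3,0,0,-5.4],[0,2.3,-3.4,-0.3,0,0,-5.4],[0,2.3,-3.4,-0.3,0,0,-5.4],[0,2.3,-3.4,-0.3,0,0,-5.4],[0,0,0,0,0,0,0],[0,0,0,0,0,0,0]]]'
python3 - <<'E'
from h import *
from scipy.spatial.transform import Rotation as R
o=manip.get_obs();print(o['position'],R.from_quat(o['ee_rot']).as_matrix().round(3).tolist(),o['ft_force'],o['joint_pos'])
snap('wrist','w1');print(par('wrist'))
E
```

```text
clock: 2.35
position: [0.5402, 0.0573, 0.183]
ee_rot: [0.779, 0.627, -0.0, -0.0]
ft_force: [-0.7, 0.6, 0.4]
grip_width: -0.001
grasp_force: 0.0
[0.54019896 0.05726932 0.1829886 ] [[0.214, 0.977, -0.001], [0.977, -0.214, 0.0], [-0.0, -0.001, -1.0]] [-0.71646455  0.60242504  0.37447964] [-0.65742581  0.19357336  0.52932168  1.76930751 -0.10433416  1.2072063
 -0.31506106]
{'fx': 371.64829954431775, 'fy': 371.64829954431775, 'cx': 317.08833395293095, 'cy': 238.61675568160936, 'hand_eye': array([[-4.27061781e-04, -9.44599446e-01, -3.28225083e-01,
         8.46735984e-02],
       [ 9.99999785e-01, -5.66537272e-04,  3.29313967e-04,
        -5.32993258e-04],
       [-4.97021534e-04, -3.28224872e-01,  9.44599485e-01,
        -1.42709717e-01],
       [ 0.00000000e+00,  0.00000000e+00,  0.00000000e+00,
         1.00000000e+00]])}
```

View pics/w1.png

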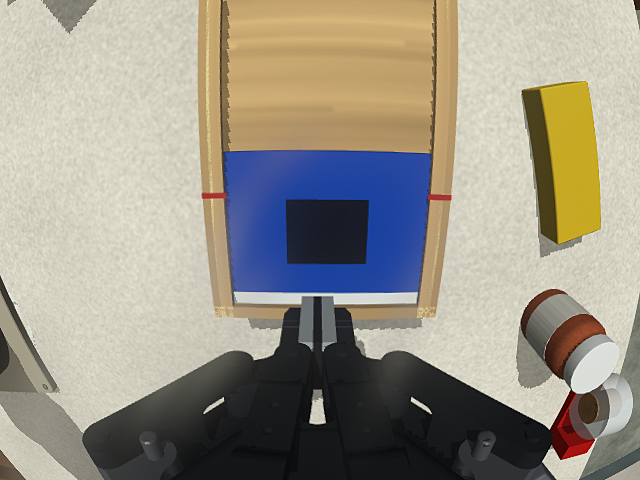

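The wrist view shows the patch centred at (327,232), the white strip at row ~298, and red marks at (214,195) and (440,197). The edge and the line can both be measured in this one view.

```bash
cat > w.py <<'E'
from h import *
import sys
from scipy.spatial.transform import Rotation as R
def wonz(o,u,v,z):
    c=par('wrist');T=np.array(c['hand_eye']);a=np.array([u-c['cx'],v-c['cy']]);r=np.hypot(*a);t=r/c['fx']
    d=np.r_[np.sin(t)*a/r,np.cos(t)]; Rm=R.from_quat(o['ee_rot']).as_matrix()
    p=Rm@T[:3,3]+np.array(o['position']); d=Rm@T[:3,:3]@d
    return p+d*(z-p[2])/d[2]
def run(name,dz=0,smin=0):
    o=manip.get_obs();p,_=snap('wrist',name); h=cv2.cvtColor(p,cv2.COLOR_RGB2HSV).astype(int);H,S,V=h[...,0],h[...,1],h[...,2]
    red=(((H<6)|(H>174))&(S>140)&(V>90)); red[:, :185]=0; red[:,470:]=0; red[330:]=0
    n,lab,st,ce=cv2.connectedComponentsWithStats(red.astype(np.uint8))
    idx=[i for i in range(1,n) if st[i,4]>40]
    Q=[wonz(o,*ce[i],.072) for i in idx]; print('red',[(ce[i].round(1).tolist(),int(st[i,4])) for i in idx],np.round(Q,4).tolist())
    wh=((S<60)&(V>120)).astype(np.uint8); wh[:,:226]=0; wh[:,434:]=0
    blue=((H>100)&(H<130)&(S>120)); E=[];G=[]
    for c in list(range(240,298))+list(range(338,416)):
        b=np.nonzero(blue[:,c])[0]
        if len(b)<20: continue
        k=b.max()+1; s=[r for r in range(k,min(k+30,480)) if wh[r,c]]
        if len(s)<3: continue
        G.append(len(s)); E.append(wonz(o,c,max(s)+.5,.065))
    E=np.array(E); l=(Q[0]+Q[1])/2; d=Q[0]-Q[1]; d=d[:2]/np.hypot(*d[:2]); u=np.array([-d[1],d[0]]); u*=np.sign(u[1])
    e=np.median((E[:,:2]-l[:2])@u); print('n',len(E),'strip px',np.median(G),'u',u,'lip gap',np.hypot(*(Q[0]-Q[1])[:2]),'line',l,'edge-line mm',e*1000,'sd',np.std((E[:,:2]-l[:2])@u)*1000)
    bk=(V<60).astype(np.uint8)
    bk[:,:240]=0;bk[:,420:]=0
    n,lab,st,ce=cv2.connectedComponentsWithStats(bk)
    for i in range(1,n):
        if 2000<st[i,4]<9000 and st[i,1]+st[i,3]<300:
            q=wonz(o,*ce[i],.065);print('patch',q,'patch-60-line',((q[:2]-l[:2])@u-.06)*1000)
    print('tcp',o['position'],o['clock'])
if __name__=='__main__': run(sys.argv[1])
E
python3 w.py w2
```

```text
red [([214.1, 195.8], 124), ([438.5, 197.7], 128)] [[0.4738, 0.1019, 0.072], [0.6315, 0.0663, 0.072]]
n 132 strip px 15.0 u [0.22014841 0.97546639] lip gap 0.1616636377024239 line [0.5526385 0.0841328 0.072    ] edge-line mm -107.54665411257356 sd 6.991089922524574
patch [0.54628326 0.05595268 0.065     ] patch-60-line -88.88785618047208
tcp [0.54012761 0.0577958  0.1831259 ] 2.4
```

Patch-based, the edge is 88.9 mm short of the line, which fits. Going down over the patch.

```bash
python3 -m crank '[[[0,0.2,-0.1,-2.5,0,0,0],[0,0.2,-0.1,-2.5,0,0,0],[0,0.2,0,-2.5,0,0,0],[0,0,0,-2,0,0,0],[0,0,0,-1,0,0,0],[0,0,0,-0.5,0,0,0],[0,0,0,0,0,0,0],[0,0,0,0,0,0,0]]]'
```

```text
clock: 3.45
position: [0.547, 0.0549, 0.074]
ee_rot: [0.779, 0.626, 0.001, 0.0]
ft_force: [0.2, -0.3, -0.3]
grip_width: -0.0
grasp_force: 0.0
```

```bash
python3 -m crank '[[[0,0,0,-0.1,0,0,0],[0,0,0,-0.1,0,0,0],[0,0,0,0,0,0,0]]]'
```

```text
clock: 3.82
position: [0.5465, 0.0547, 0.0713]
ee_rot: [0.78, 0.626, -0.0, -0.0]
ft_force: [0.3, -0.8, 0.4]
grip_width: -0.002
grasp_force: 0.0
```

```bash
python3 -m crank '[[[0,0,0,-0.1,0,0,0],[0,0,0,-0.1,0,0,0],[0,0,0,-0.1,0,0,0],[0,0,0,-0.1,0,0,0],[0,0,0,0,0,0,0]]]'; python3 -m crank '[[[0,0,0,-0.1,0,0,0],[0,0,0,0,0,0,0]]]'; python3 -m crank '[[[0,0,0,-0.05,0,0,0],[0,0,0,0,0,0,0]]]'
```

```text
clock: 4.45
position: [0.5465, 0.0547, 0.0672]
ee_rot: [0.78, 0.626, -0.0, 0.0]
ft_force: [0.3, 0.0, -0.5]
grip_width: 0.004
grasp_force: 0.0
clock: 4.7
position: [0.5465, 0.0547, 0.0663]
ee_rot: [0.78, 0.626, -0.0, -0.0]
ft_force: [-0.2, -0.5, 0.0]
grip_width: -0.004
grasp_force: 0.0
clock: 4.95
position: [0.5466, 0.0547, 0.0658]
ee_rot: [0.779, 0.626, -0.0, 0.0]
ft_force: [0.2, -0.1, 0.7]
grip_width: 0.0
grasp_force: 0.0
```

```bash
python3 -m crank '[[[0,0,0,-0.05,0,0,0],[0,0,0,0,0,0,0]]]';python3 -m crank '[[[0,0,0,-0.03,0,0,0],[0,0,0,0,0,0,0]]]'
```

```text
clock: 5.2
position: [0.5466, 0.0548, 0.0653]
ee_rot: [0.779, 0.626, 0.0, 0.0]
ft_force: [-0.0, -0.3, -0.3]
grip_width: 0.004
grasp_force: 0.0
clock: 5.45
position: [0.5466, 0.0547, 0.0651]
ee_rot: [0.78, 0.626, 0.0, 0.0]
ft_force: [-0.2, 0.3, 0.1]
grip_width: 0.003
grasp_force: 0.2
```

```bash
python3 -m crank '[[[0,0,0,-0.03,0,0,0],[0,0,0,0,0,0,0]]]';python3 -m crank '[[[0,0,0,-0.03,0,0,0],[0,0,0,0,0,0,0]]]'
```

```text
clock: 5.7
position: [0.5466, 0.0547, 0.0649]
ee_rot: [0.78, 0.626, 0.0, 0.0]
ft_force: [0.2, -0.4, 3.6]
grip_width: -0.004
grasp_force: 1.6
clock: 5.95
position: [0.5467, 0.0547, 0.0647]
ee_rot: [0.78, 0.626, 0.0, -0.0]
ft_force: [-2.5, 0.6, 6.7]
grip_width: 0.0
grasp_force: 3.0
```

```bash
python3 -m crank '[[[0,0,0,-0.03,0,0,0],[0,0,0,0,0,0,0]]]'; python3 -m crank '[[[0,0.02,0.1,0,0,0,0],[0,0.04,0.2,0,0,0,0],[0,0,0,0,0,0,0]]]'
```

```text
clock: 6.2
position: [0.5467, 0.0547, 0.0646]
ee_rot: [0.78, 0.626, 0.0, -0.0]
ft_force: [-3.6, -0.5, 7.8]
grip_width: -0.001
grasp_force: 4.1
clock: 6.58
position: [0.5471, 0.0565, 0.0646]
ee_rot: [0.78, 0.626, -0.0, 0.0]
ft_force: [-4.5, -4.1, 9.1]
grip_width: 0.001
grasp_force: 4.6
```

```bash
python3 -m crank '[[[0,0.0,0.2,0,0,0,0],[0,0.03,0.2,0,0,0,0],[0,0.04,0.2,0,0,0,0],[0,0,0,0,0,0,0]]]'; python3 w.py w3
```

```text
clock: 7.08
position: [0.5483, 0.0623, 0.0646]
ee_rot: [0.78, 0.626, -0.0, 0.001]
ft_force: [-2.4, -5.6, 8.4]
grip_width: -0.001
grasp_force: 3.8
red [] []Traceback (most recent call last):
  File "w.py", line 32, in <module>
    if __name__=='__main__': run(sys.argv[1])
                             ~~~^^^^^^^^^^^^^
  File "w.py", line 23, in run
    E=np.array(E); l=(Q[0]+Q[1])/2; d=Q[0]-Q[1]; d=d[:2]/np.hypot(*d[:2]); u=np.array([-d[1],d[0]]); u*=np.sign(u[1])
                      ~^^^
IndexError: list index out of range
```

```bash
python3 -m crank '[[[0,0.06,0.3,0,0,0,0],[0,0.06,0.3,0,0,0,0],[0,0.06,0.3,0,0,0,0],[0,0.06,0.3,0,0,0,0],[0,0.06,0.3,0,0,0,0],[0,0.06,0.3,0,0,0,0],[0,0,0,0,0,0,0]]]'; python3 - <<'E'
from h import *
p,_=snap('top','t1')
p=p[:,:,::-1][190:295,220:350]
cv2.imwrite('pics/t1c.png',cv2.resize(p,None,fx=5,fy=5,interpolation=cv2.INTER_CUBIC))
E
```

```text
clock: 8.0
position: [0.5522, 0.0805, 0.0647]
ee_rot: [0.78, 0.626, 0.0, 0.001]
ft_force: [-0.7, -4.0, 7.0]
grip_width: -0.007
grasp_force: 3.4
```

View pics/t1c.png

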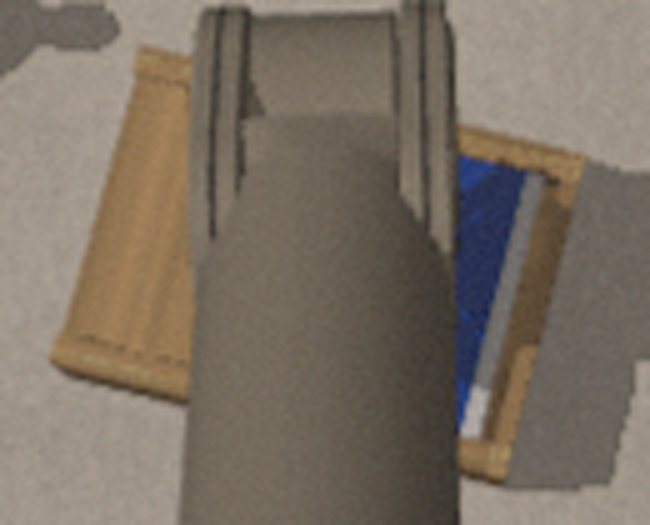

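The crop shows the cover moving: the strip is now at crop (515,280), with a dark gap to the end wall. I'm sliding on, but keeping short of the line.

```bash
python3 -m crank '[[[0,0.05,0.2,-0.01,0,0,0],[0,0.08,0.39,-0.01,0,0,0],[0,0.09,0.39,0,0,0,0],[0,0.09,0.39,0,0,0,0],[0,0.09,0.39,0,0,0,0],[0,0.09,0.39,0,0,0,0],[0,0,0,0,0,0,0]]]';python3 -m crank '[[[0,0.05,0.2,0,0,0,0],[0,0.09,0.39,0,0,0,0],[0,0.09,0.39,0,0,0,0],[0,0.09,0.39,0,0,0,0],[0,0.09,0.39,0,0,0,0],[0,0.05,0.2,0,0,0,0],[0,0,0,0,0,0,0]]]'
```

```text
clock: 8.93
position: [0.557, 0.1021, 0.0646]
ee_rot: [0.78, 0.626, 0.0, 0.001]
ft_force: [-1.9, -4.1, 7.7]
grip_width: -0.002
grasp_force: 4.1
clock: 9.8
position: [0.5615, 0.1216, 0.0645]
ee_rot: [0.78, 0.626, -0.0, 0.001]
ft_force: [-1.9, -3.8, 8.5]
grip_width: -0.001
grasp_force: 4.5
```

```bash
python3 -m crank '[[[0,0,0,-0.0,0,0,0],[0,0,0,0.5,0,0,0],[0,0,0,2.5,0,0,0],[0,-0.2,-1,3,0,0,0],[0,-0.2,-1,3,0,0,0],[0,-0.2,-1,3,0,0,0],[0,0,0,0,0,0,0],[0,0,0,0,0,0,0]]]'; sed -i 's/if len(s)<3: continue/s=s[:next((i for i in range(1,len(s)) if s[i]!=s[i-1]+1),len(s))]\n        if not 3<=len(s)<=20: continue/' w.py; python3 w.py w4
```

```text
clock: 10.8
position: [0.5546, 0.0933, 0.1833]
ee_rot: [0.779, 0.627, -0.0, -0.0]
ft_force: [-0.6, 1.1, -0.4]
grip_width: 0.002
grasp_force: 0.0
red [([425.8, 246.7], 102)] [[0.6317, 0.0661, 0.072]]Traceback (most recent call last):
  File "w.py", line 33, in <module>
    if __name__=='__main__': run(sys.argv[1])
                             ~~~^^^^^^^^^^^^^
  File "w.py", line 24, in run
    E=np.array(E); l=(Q[0]+Q[1])/2; d=Q[0]-Q[1]; d=d[:2]/np.hypot(*d[:2]); u=np.array([-d[1],d[0]]); u*=np.sign(u[1])
                           ~^^^
IndexError: list index out of range
```

View pics/w4.png

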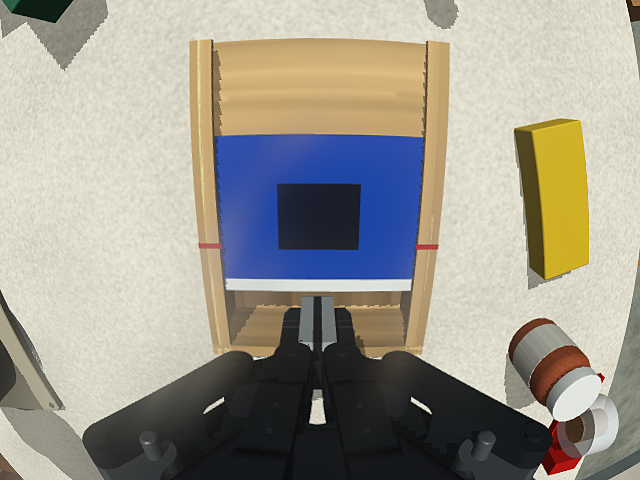

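The cover is part open: strip at row 285 and red marks at row 246 (210 and 427). I'm loosening the red mask because the left mark is darker.

```bash
sed -i 's/(S>140)&(V>90))/(S>130)\&(V>70))/; s/st\[i,4\]>40/st[i,4]>25/' w.py; python3 w.py w5
```

```text
red [([426.4, 246.9], 109)] [[0.6317, 0.066, 0.072]]Traceback (most recent call last):
  File "w.py", line 33, in <module>
    if __name__=='__main__': run(sys.argv[1])
                             ~~~^^^^^^^^^^^^^
  File "w.py", line 24, in run
    E=np.array(E); l=(Q[0]+Q[1])/2; d=Q[0]-Q[1]; d=d[:2]/np.hypot(*d[:2]); u=np.array([-d[1],d[0]]); u*=np.sign(u[1])
                           ~^^^
IndexError: list index out of range
```

```bash
python3 -c "
from h import *
p=np.load('w5.npz')['p'];print(cv2.cvtColor(p,cv2.COLOR_RGB2HSV)[240:251,205].tolist(),cv2.cvtColor(p,cv2.COLOR_RGB2HSV)[242:251,215].tolist())
p=np.load('w5.npz')['p'];print(p[272:300,250].tolist())"
```

```text
[[19, 82, 184], [19, 82, 186], [20, 78, 183], [7, 104, 172], [0, 132, 172], [1, 128, 178], [1, 127, 179], [1, 125, 178], [7, 105, 179], [21, 71, 180], [18, 75, 180]] [[19, 71, 190], [7, 89, 174], [178, 124, 167], [179, 117, 174], [179, 117, 174], [179, 123, 172], [4, 104, 177], [20, 71, 191], [18, 73, 188]]
[[63, 86, 165], [64, 87, 166], [64, 87, 165], [65, 89, 165], [64, 87, 164], [60, 83, 163], [60, 88, 157], [211, 215, 209], [220, 222, 216], [213, 216, 213], [212, 215, 212], [212, 215, 212], [212, 215, 212], [213, 216, 212], [213, 215, 212], [212, 216, 212], [213, 217, 214], [214, 219, 216], [170, 161, 146], [124, 105, 84], [129, 112, 92], [130, 114, 94], [132, 115, 95], [131, 115, 94], [131, 114, 94], [131, 113, 94], [131, 113, 93], [132, 114, 94]]
```

```bash
sed -i 's/(S>130)/(S>98)/; s/(V>120)/(V>185)/' w.py; python3 w.py w6
```

```text
red [([209.8, 245.5], 108), ([426.7, 246.9], 114)] [[0.4735, 0.1019, 0.072], [0.6319, 0.0659, 0.072]]
n 130 strip px 11.0 u [0.22153178 0.97515315] lip gap 0.16245401342483975 line [0.55269009 0.08391796 0.072     ] edge-line mm -39.666481935570765 sd 0.29135421040623116
patch [0.55815727 0.10397706 0.065     ] patch-60-line -39.22814678337715
tcp [0.55438321 0.09331529 0.18280195] 10.9
```

Both methods put the edge 39.4 mm short of the line, with the line unmoved. The finger slipped some, so I'll press the patch a little more firmly, at about 11 N.

```bash
python3 -m crank '[[[0,0.1,0.3,-3,0,0,0],[0,0.1,0.3,-3,0,0,0],[0,0.1,0.2,-3,0,0,0],[0,0,0,-1.7,0,0,0],[0,0,0,-0.6,0,0,0],[0,0,0,-0.2,0,0,0],[0,0,0,-0.1,0,0,0],[0,0,0,0,0,0,0],[0,0,0,0,0,0,0]]]'
```

```text
clock: 12.08
position: [0.5582, 0.1009, 0.0683]
ee_rot: [0.78, 0.626, 0.0, 0.0]
ft_force: [-0.3, -0.6, -0.2]
grip_width: 0.002
grasp_force: 0.0
```

```bash
python3 -m crank '[[[0,0,0,-0.1,0,0,0],[0,0,0,-0.1,0,0,0],[0,0,0,-0.08,0,0,0],[0,0,0,0,0,0,0],[0,0,0,0,0,0,0]]]';python3 -m crank '[[[0,0,0,-0.05,0,0,0],[0,0,0,0,0,0,0]]]'
```

```text
clock: 12.7
position: [0.558, 0.1008, 0.0651]
ee_rot: [0.779, 0.626, -0.0, 0.0]
ft_force: [0.4, 0.6, 0.7]
grip_width: -0.002
grasp_force: 0.0
clock: 12.95
position: [0.558, 0.1008, 0.0649]
ee_rot: [0.78, 0.626, 0.0, -0.0]
ft_force: [-2.5, -0.2, 3.7]
grip_width: 0.001
grasp_force: 2.0
```

```bash
python3 -m crank '[[[0,0,0,-0.05,0,0,0],[0,0,0,0,0,0,0]]]'
```

```text
clock: 13.2
position: [0.5581, 0.1008, 0.0646]
ee_rot: [0.78, 0.626, 0.0, -0.0]
ft_force: [-3.4, -0.3, 7.6]
grip_width: 0.0
grasp_force: 4.0
```

```bash
python3 -m crank '[[[0,0,0,-0.04,0,0,0],[0,0,0,0,0,0,0]]]'; python3 -m crank '[[[0,0,0.1,0,0,0,0],[0,0.04,0.2,0,0,0,0],[0,0.05,0.25,0,0,0,0],[0,0.06,0.25,0,0,0,0],[0,0,0,0,0,0,0]]]'
```

```text
clock: 13.45
position: [0.5581, 0.1008, 0.0644]
ee_rot: [0.78, 0.626, 0.0, -0.0]
ft_force: [-4.2, -0.9, 10.0]
grip_width: -0.003
grasp_force: 5.3
clock: 14.08
position: [0.5596, 0.1078, 0.0644]
ee_rot: [0.78, 0.626, -0.0, 0.0]
ft_force: [-4.7, -4.2, 11.3]
grip_width: 0.003
grasp_force: 5.6
```

```bash
python3 -m crank '[[[0,0.02,0.2,0,0,0,0],[0,0.06,0.3,0,0,0,0],[0,0.07,0.3,0,0,0,0],[0,0.07,0.3,0,0,0,0],[0,0.07,0.3,0,0,0,0],[0,0.05,0.2,0,0,0,0],[0,0,0,0,0,0,0]]]'
```

```text
clock: 14.95
position: [0.5632, 0.1237, 0.0645]
ee_rot: [0.78, 0.626, -0.0, 0.0]
ft_force: [-4.7, -5.1, 10.0]
grip_width: 0.002
grasp_force: 5.4
```

```bash
python3 -m crank '[[[0,0.0,0.2,-0.005,0,0,0],[0,0.07,0.3,0,0,0,0],[0,0.07,0.3,0,0,0,0],[0,0.05,0.2,0,0,0,0],[0,0,0,0,0,0,0]]]';  python3 -m crank '[[[0,0,0,0.1,0,0,0],[0,0,0,0.5,0,0,0],[0,0,0,2.5,0,0,0],[0,-0.2,-1,3,0,0,0],[0,-0.2,-1,3,0,0,0],[0,-0.2,-1,3,0,0,0],[0,0,0,0,0,0,0],[0,0,0,0,0,0,0]]]'; python3 w.py w7
```

```text
clock: 15.58
position: [0.5654, 0.1336, 0.0645]
ee_rot: [0.78, 0.626, 0.0, 0.001]
ft_force: [-2.0, -5.5, 10.6]
grip_width: -0.002
grasp_force: 5.1
clock: 16.58
position: [0.5584, 0.1053, 0.1841]
ee_rot: [0.779, 0.627, -0.0, -0.0]
ft_force: [-0.5, 0.4, 0.3]
grip_width: -0.0
grasp_force: 0.0
red [([210.3, 260.5], 93), ([422.3, 261.6], 98)] [[0.4737, 0.1019, 0.072], [0.6316, 0.0662, 0.072]]
n 130 strip px 12.0 u [0.22045313 0.97539757] lip gap 0.16186698644475 line [0.55262545 0.08405594 0.072     ] edge-line mm -6.488437734904256 sd 0.5070635801625948
patch [0.56862483 0.13407511 0.065     ] patch-60-line -7.684304367637209
tcp [0.55841872 0.10532046 0.18411432] 16.575
```

Only about 6.5–7.7 mm is left. I'm moving so the camera stands right over the line, which removes the parallax.

```bash
python3 -m crank '[[[0,-0.8,-3.4,0,0,0,0],[0,-0.8,-3.5,0,0,0,0],[0,-0.8,-3.5,0,0,0,0],[0,0,0,0,0,0,0],[0,0,0,0,0,0,0],[0,0,0,0,0,0,0]]]'; python3 w.py w8
```

```text
clock: 17.38
position: [0.5348, 0.0022, 0.1842]
ee_rot: [0.779, 0.627, -0.0, -0.0]
ft_force: [-0.0, -0.4, 0.2]
grip_width: -0.002
grasp_force: 0.0
red [([201.3, 118.6], 132), ([434.7, 120.2], 134)] [[0.4737, 0.102, 0.072], [0.6321, 0.0662, 0.072]]
n 135 strip px 13.0 u [0.22009863 0.97547762] lip gap 0.16244207667917424 line [0.55289341 0.08411624 0.072     ] edge-line mm -6.139294072344621 sd 0.24628936090436593
patch [0.56454557 0.13577428 0.065     ] patch-60-line -7.044122191918266
tcp [0.53479445 0.00216468 0.18423383] 17.375
```

View pics/w8.png

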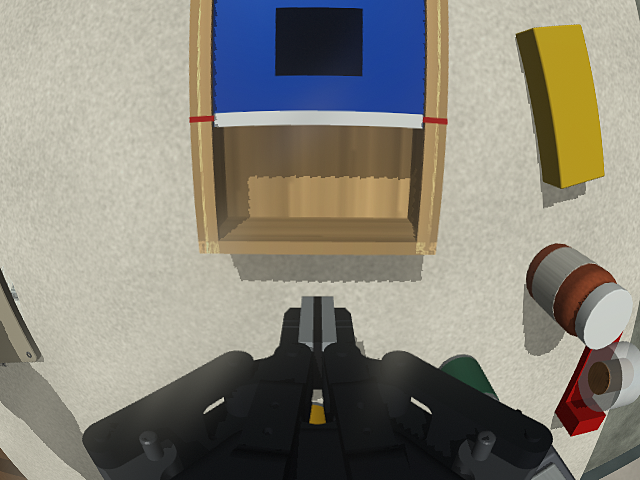

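The strip's lower edge (row ~126) lies just behind the red marks (rows 118–120), 6.2 mm short. Pressing again for the last stretch.

```bash
python3 -m crank '[[[0,0.8,3.5,0,0,0,0],[0,0.8,3.5,0,0,0,0],[0,0.8,3.1,-2,0,0,0],[0,0.6,3,-3,0,0,0],[0,0,0,-3,0,0,0],[0,0,0,-2,0,0,0],[0,0,0,-1,0,0,0],[0,0,0,-0.6,0,0,0],[0,0,0,-0.1,0,0,0],[0,0,0,0,0,0,0],[0,0,0,0,0,0,0]]]'
```

```text
clock: 18.8
position: [0.5651, 0.1319, 0.0683]
ee_rot: [0.78, 0.626, 0.0, 0.0]
ft_force: [-0.8, -0.1, -0.4]
grip_width: 0.002
grasp_force: 0.0
```

```bash
python3 -m crank '[[[0,0,0,-0.1,0,0,0],[0,0,0,-0.1,0,0,0],[0,0,0,-0.1,0,0,0],[0,0,0,-0.05,0,0,0],[0,0,0,0,0,0,0],[0,0,0,0,0,0,0]]]'
```

```text
clock: 19.55
position: [0.5649, 0.1318, 0.0647]
ee_rot: [0.78, 0.626, 0.0, -0.0]
ft_force: [-2.3, -0.5, 6.6]
grip_width: -0.002
grasp_force: 3.3
```

```bash
python3 -m crank '[[[0,-0.01,0,-0.05,0,0,0],[0,-0.01,0,0,0,0,0],[0,0,0,0,0,0,0]]]'
```

```text
clock: 19.92
position: [0.5648, 0.1318, 0.0645]
ee_rot: [0.78, 0.626, 0.0, -0.0]
ft_force: [-3.4, -1.4, 10.5]
grip_width: 0.0
grasp_force: 4.7
```

```bash
python3 -m crank '[[[0,0.02,0.1,0,0,0,0],[0,0.04,0.15,0,0,0,0],[0,0.04,0.15,0,0,0,0],[0,0.04,0.15,0,0,0,0],[0,0,0,0,0,0,0],[0,0,0,0,0,0,0]]]'
```

```text
clock: 20.68
position: [0.5659, 0.1362, 0.0644]
ee_rot: [0.78, 0.626, -0.0, 0.0]
ft_force: [-5.4, -3.8, 11.3]
grip_width: -0.003
grasp_force: 5.7
```

```bash
python3 -m crank '[[[0,0,0.1,0,0,0,0],[0,0.02,0.1,0,0,0,0],[0,0,0,0,0,0,0]]]'; python3 -m crank '[[[0,0,0,0.1,0,0,0],[0,0,0,0.5,0,0,0],[0,0,0,2.4,0,0,0],[0,-0.6,-3,3,0,0,0],[0,-0.8,-3.5,3,0,0,0],[0,-0.8,-3.5,3,0,0,0],[0,-0.8,-3.5,0,0,0,0],[0,0,0,0,0,0,0],[0,0,0,0,0,0,0],[0,0,0,0,0,0,0]]]'; python3 w.py w9
```

```text
clock: 21.05
position: [0.5663, 0.138, 0.0644]
ee_rot: [0.78, 0.626, -0.0, 0.0]
ft_force: [-4.2, -4.3, 11.4]
grip_width: -0.001
grasp_force: 5.5
clock: 22.3
position: [0.5362, 0.0056, 0.1834]
ee_rot: [0.779, 0.627, -0.0, -0.0]
ft_force: [0.2, 0.7, 0.1]
grip_width: -0.002
grasp_force: 0.0
red [([200.0, 123.8], 136), ([433.7, 125.4], 130)] [[0.4736, 0.1021, 0.072], [0.632, 0.0662, 0.072]]
n 135 strip px 14.0 u [0.221015   0.97527041] lip gap 0.16242110735127072 line [0.55277137 0.08417398 0.072     ] edge-line mm 0.12354810694956563 sd 0.2192095507870491
patch [0.56593434 0.1419944  0.065     ] patch-60-line -0.7002370780399627
tcp [0.53624857 0.00560923 0.18340395] 22.3
```

The edge now measures +0.1 mm from the line (−0.7 mm by the patch), so the cover is done and released. Next is the tin, with a closer look from the wrist on the way.

```bash
python3 -m crank '[[[8.5,1.2,-3.9,0,0,0,0],[8.5,1.2,-3.9,0,0,0,0],[8.5,1.2,-3.9,0,0,0,0],[8.5,1.2,-3.9,0,0,0,0],[8.5,1.2,-3.9,0,0,0,0],[8.5,1.2,-3.9,0,0,0,0],[8.5,1.2,-3.9,0,0,0,0],[8.5,1.2,-3.9,0,0,0,0],[8.5,0,0,0,0,0,0],[8.5,0,0,0,0,0,0],[8.5,0,0,0,0,0,0]]]'; cat > g.py <<'E'
from w import *
o=manip.get_obs();p,_=snap('wrist',sys.argv[1]);h=cv2.cvtColor(p,cv2.COLOR_RGB2HSV).astype(int);H,S,V=h[...,0],h[...,1],h[...,2]
m=((H>60)&(H<95)&(S>70)&(V>30)).astype(np.uint8)
n,lab,st,ce=cv2.connectedComponentsWithStats(m)
for i in range(1,n):
    if st[i,4]>300:
        print(st[i].tolist(),ce[i].round(1),wonz(o,*ce[i],.076).round(4))
        v,u=np.nonzero(lab==i);print(cv2.minEnclosingCircle(np.array([wonz(o,a,b,.076)[:2] for a,b in zip(u,v)],np.float32)))
print(o['position'])
E
python3 g.py g1
```

```text
clock: 23.72
position: [0.6327, -0.3059, 0.1836]
ee_rot: [0.779, 0.627, 0.0, -0.0]
ft_force: [0.2, -0.3, -0.5]
grip_width: 0.991
grasp_force: 0.0
[289, 81, 69, 67, 3273] [325.  113.1] [ 0.6557 -0.2233  0.076 ]
((0.6541792750358582, -0.22392433881759644), 0.022911814972758293)
[ 0.63271859 -0.30594622  0.1836161 ]
```

View pics/g1.png

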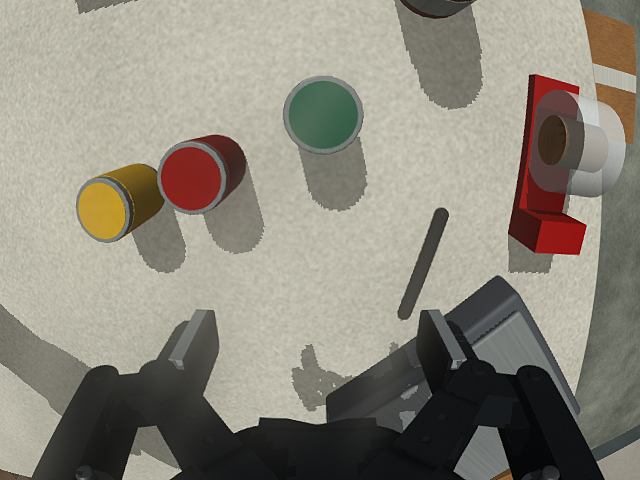

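The green lid is at (324,114) in the view, giving (0.655, -0.2235). The red tin, at (193,176), is clear of the fingers. Moving over the green tin and down.

```bash
python3 -m crank '[[[8.5,0.7,2.7,0,0,0,0],[8.5,0.8,2.8,0,0,0,0],[8.5,0.7,2.7,0,0,0,0],[8.5,0,0,-1,0,0,0],[8.5,0,0,-2.5,0,0,0],[8.5,0,0,-2.5,0,0,0],[8.5,0,0,-2.5,0,0,0],[8.5,0,0,-2.5,0,0,0],[8.5,0,0,-2,0,0,0],[8.5,0,0,-1.5,0,0,0],[8.5,0,0,0,0,0,0],[8.5,0,0,0,0,0,0]]]'
```

```text
clock: 25.28
position: [0.6547, -0.226, 0.0396]
ee_rot: [0.779, 0.626, 0.0, 0.001]
ft_force: [-0.1, -0.6, -0.1]
grip_width: 0.995
grasp_force: 0.0
```

```bash
python3 -m crank '[[[4.5,0,0,0,0,0,0],[4.5,0,0,0,0,0,0],[4.5,0,0,0,0,0,0],[4.5,0,0,0,0,0,0],[4.5,0,0,0,0,0,0],[4.5,0,0,0,0,0,0]]]' 30
```

```text
clock: 26.02
position: [0.6545, -0.2258, 0.0395]
ee_rot: [0.78, 0.626, 0.0, 0.0]
ft_force: [-2.5, 2.2, 6.2]
grip_width: 0.627
grasp_force: 31.4
```

The tin is held: the opening is 53 mm at 31 N. Lifting and carrying it over the bay.

```bash
python3 -m crank '[[[4.5,0,0,0.5,0,0,0],[4.5,0,0,1.5,0,0,0],[4.5,0,0,2.5,0,0,0],[4.5,0,0,2.5,0,0,0],[4.5,0,0,2.5,0,0,0],[4.5,0,0,1.5,0,0,0],[4.5,0,0,1,0,0,0],[4.5,0,0,0,0,0,0],[4.5,0,0,0,0,0,0]]]'; python3 -m crank '[[[4.5,-0.5,1.2,0,0,0,0],[4.5,-1.1,2.6,0,0,0,0],[4.5,-1.1,2.6,0,0,0,0],[4.5,-1.1,2.6,0,0,0,0],[4.5,-1.1,2.6,0,0,0,0],[4.5,-1.1,2.6,0,0,0,0],[4.5,-1.1,2.6,0,0,0,0],[4.5,-1.1,2.6,0,0,0,0],[4.5,-1.1,2.6,0,0,0,0],[4.5,-1.1,2.6,0,0,0,0],[4.5,-0.8,1.8,0,0,0,0],[4.5,0,0,0,0,0,0],[4.5,0,0,0,0,0,0],[4.5,0,0,0,0,0,0]]]'; python3 g.py g2
```

```text
clock: 27.15
position: [0.6538, -0.2255, 0.1577]
ee_rot: [0.779, 0.626, -0.0, -0.001]
ft_force: [0.4, -0.4, -1.6]
grip_width: 0.623
grasp_force: 32.0
clock: 28.9
position: [0.5423, 0.0374, 0.1586]
ee_rot: [0.78, 0.626, -0.0, 0.0]
ft_force: [0.4, 0.4, -1.9]
grip_width: 0.624
grasp_force: 32.2
[247, 230, 140, 98, 5234] [322.4 266.6] [0.5424 0.0238 0.076 ]
((0.5322444438934326, -0.0028954632580280304), 0.05403125658631325)
[253, 307, 129, 100, 10116] [317.  356.3] [ 0.5229 -0.0475  0.076 ]
((0.5217040181159973, -0.05255308374762535), 0.049234192818403244)
[0.54229562 0.03736383 0.15864005]
```

View pics/g2.png

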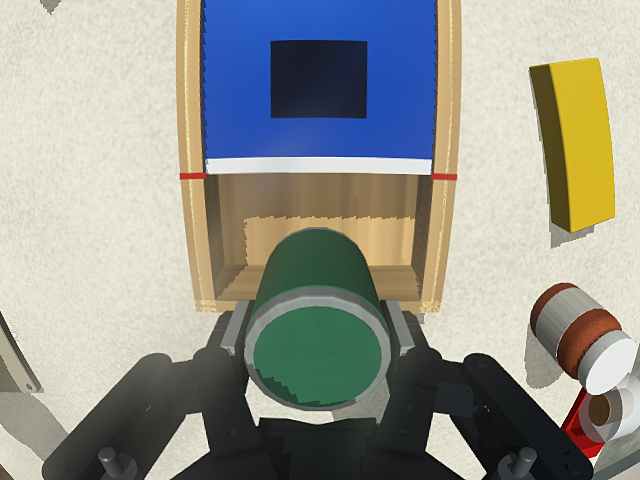

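The tin hangs upright at (318,345), centred between the lips, and the cover is still on the line. Lowering into the bay.

```bash
python3 -m crank '[[[4.5,0,0,-0.8,0,0,0],[4.5,0,0,-2,0,0,0],[4.5,0,0,-2,0,0,0],[4.5,0,0,-2,0,0,0],[4.5,0,0,-1.8,0,0,0],[4.5,0,0,-1.2,0,0,0],[4.5,0,0,-0.6,0,0,0],[4.5,0,0,-0.3,0,0,0],[4.5,0,0,0,0,0,0],[4.5,0,0,0,0,0,0]]]'
```

```text
clock: 30.2
position: [0.5425, 0.0384, 0.0522]
ee_rot: [0.78, 0.626, 0.0, 0.0]
ft_force: [-0.0, 0.4, -1.4]
grip_width: 0.624
grasp_force: 32.2
```

```bash
python3 -m crank '[[[4.5,0,0,-0.1,0,0,0],[4.5,0,0,-0.1,0,0,0],[4.5,0,0,-0.1,0,0,0],[4.5,0,0,0,0,0,0],[4.5,0,0,0,0,0,0]]]'
```

```text
clock: 30.82
position: [0.5422, 0.0383, 0.0487]
ee_rot: [0.78, 0.626, 0.0, 0.0]
ft_force: [-0.4, 0.4, -2.3]
grip_width: 0.623
grasp_force: 32.2
```

```bash
python3 -m crank '[[[4.5,0,0,-0.1,0,0,0],[4.5,0,0,-0.05,0,0,0],[4.5,0,0,0,0,0,0]]]'; python3 -m crank '[[[4.5,0,0,-0.05,0,0,0],[4.5,0,0,0,0,0,0]]]'
```

```text
clock: 31.2
position: [0.5422, 0.0383, 0.0471]
ee_rot: [0.779, 0.626, -0.0, 0.0]
ft_force: [-0.3, -0.2, -2.2]
grip_width: 0.626
grasp_force: 32.2
clock: 31.45
position: [0.5421, 0.0383, 0.0466]
ee_rot: [0.78, 0.626, -0.0, 0.0]
ft_force: [0.1, -0.1, -1.6]
grip_width: 0.623
grasp_force: 32.2
```

```bash
python3 -m crank '[[[4.5,0,0,-0.05,0,0,0],[4.5,0,0,0,0,0,0]]]'
```

```text
clock: 31.7
position: [0.5421, 0.0383, 0.0461]
ee_rot: [0.78, 0.626, -0.0, 0.0]
ft_force: [-0.0, -0.3, -1.6]
grip_width: 0.621
grasp_force: 32.2
```

```bash
python3 -m crank '[[[4.5,0,0,-0.05,0,0,0],[4.5,0,0,0,0,0,0]]]'; python3 -m crank '[[[4.5,0,0,-0.05,0,0,0],[4.5,0,0,0,0,0,0]]]'
```

```text
clock: 31.95
position: [0.5422, 0.0383, 0.0456]
ee_rot: [0.779, 0.626, -0.0, 0.0]
ft_force: [-0.3, -0.0, -2.0]
grip_width: 0.626
grasp_force: 32.2
clock: 32.2
position: [0.5423, 0.0384, 0.0455]
ee_rot: [0.78, 0.626, 0.0, -0.0]
ft_force: [-2.3, -0.5, 3.4]
grip_width: 0.623
grasp_force: 32.6
```

The tin touched down at z 45.5 mm, exactly 6 mm above the grasp height. Releasing and withdrawing.

```bash
python3 -m crank '[[[5.6,0,0,0,0,0,0],[6.2,0,0,0,0,0,0],[7,0,0,0,0,0,0],[7,0,0,0,0,0,0],[7,0,0,0,0,0,0]]]'; python3 -m crank '[[[7,0,0,0.5,0,0,0],[7,0,0,1.5,0,0,0],[7,0,0,2.5,0,0,0],[7,0,0,3,0,0,0],[7,0,0,3,0,0,0],[7,0,0,3,0,0,0],[7,-0.6,-3,0,0,0,0],[7,-0.8,-3.5,0,0,0,0],[7,-0.8,-3.5,0,0,0,0],[7,0,0,0,0,0,0],[7,0,0,0,0,0,0]]]'; python3 g.py g3;python3 w.py w10
```

```text
clock: 32.83
position: [0.5422, 0.0383, 0.0452]
ee_rot: [0.78, 0.626, 0.0, 0.0]
ft_force: [1.5, -0.1, 0.5]
grip_width: 0.824
grasp_force: 0.0
clock: 34.2
position: [0.5205, -0.0611, 0.1809]
ee_rot: [0.779, 0.626, 0.001, 0.0]
ft_force: [0.8, -0.4, 0.0]
grip_width: 0.821
grasp_force: 0.0
[281, 51, 72, 70, 3938] [316.2  85.5] [0.542  0.0406 0.076 ]
((0.5420171022415161, 0.04073534905910492), 0.023590777069330215)
[ 0.52047308 -0.06111776  0.18089673]
red [([199.1, 28.4], 131), ([437.8, 29.9], 132)] [[0.4736, 0.1021, 0.072], [0.6323, 0.0663, 0.072]]Traceback (most recent call last):
  File "w.py", line 33, in <module>
    if __name__=='__main__': run(sys.argv[1])
                             ~~~^^^^^^^^^^^^^
  File "w.py", line 25, in run
    e=np.median((E[:,:2]-l[:2])@u); print('n',len(E),'strip px',np.median(G),'u',u,'lip gap',np.hypot(*(Q[0]-Q[1])[:2]),'line',l,'edge-line mm',e*1000,'sd',np.std((E[:,:2]-l[:2])@u)*1000)
                 ~^^^^^^
IndexError: too many indices for array: array is 1-dimensional, but 2 were indexed
```

View pics/g3.png

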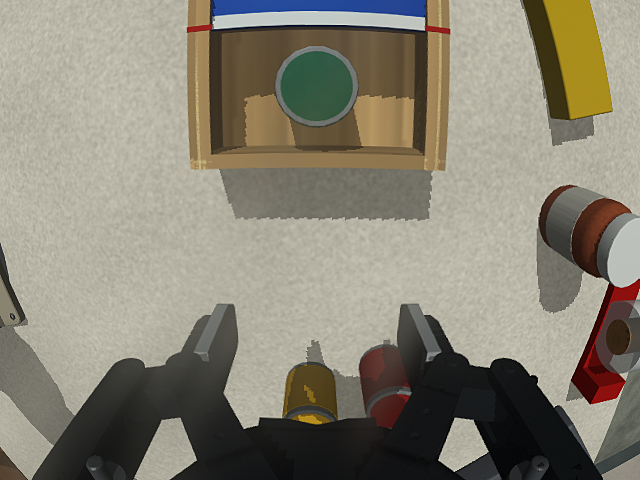

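The tin stands upright at (316,86), centred in the bay, and the white edge (row ~29) sits on the red marks (28–30). The arm is clear.

```bash
python3 -c "
from workcell import job
print(job.hand_in())"
```

```text
the job is handed in; nothing more can be done
None
```

The cover's edge is on the red line (within about 1 mm), no pressing force I read went above 11.4 N, the green tin stands upright in the open bay, and I handed the job in at about 34 s of the 72 s allowed; no verdict came back.

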